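# Gauge the depth of the red pipe sleeve

## Task

Check how deep the red pipe sleeve is: take the brass dip rod out of the wooden stand and lower it, foot first, into the red sleeve until it rests on the bottom. Keep hold of it until its foot is well down inside the sleeve, do not drop it in from above; then let go and leave it standing there so that its marks can be read at the rim.

Things in the scene. Friction and masses are not known exactly. Their poses are not given: they have to be found in the camera images.
- dip_rod_mid (a point): Centre of the loose brass dip rod, half-way up. The rod is round and 150 mm long: a shaft 14 mm in diameter with four thin black marks and, over the top 30 mm, a head 20 mm in diameter to grip (head centre 60 mm above this point). About 0.2 kg. z runs along the rod, up towards the head. A steel rod and a blue rod of the same shape stand beside it.
- dip_rod_foot (a point): Centre of the underside of the brass rod's foot, 75 mm below its centre; z up along the rod. At the start it rests 10 mm above the table in one of three holes (20 mm wide, 40 mm deep, 75 mm apart in a row) of a fixed dark wooden stand, 60 x 210 mm and 50 mm high. The other two hold the other rods; all tops are 160 mm above the table.
- sleeve_mouth (a point): Centre of the red sleeve's open mouth, at its rim, 90 mm above the table. The sleeve is an upright red pipe, closed at the bottom, fixed to the table by an 84 mm round flange. Inside, the top 12 mm is 52 mm wide (60 mm outside), then it narrows over 14 mm to a straight bore 34 mm wide. A blue and a grey sleeve of the same shape stand nearby. z is up.
- sleeve_floor (a point): Centre of the closed bottom inside the red sleeve, 84 mm below the rim and 6 mm above the table; z is up.
Not all that is in view belongs to the job. What is shaped like the part that bears sleeve_mouth but green is not meant.

How it is judged:
By the outcome, as a careful person would: the job done as asked, in the order asked, and still so for the second after the job is handed in, with the robot touching nothing.
It also fails if it takes over 48 s, if anything falls off the work surface, if the arm or the gripper's body presses on something with over 40 N, if the wrist force passes 120 N, or if a joint passes its speed limit or range.

## Robot

A 6-joint arm with a two-finger parallel gripper is mounted at the origin on the work surface. World frame = base frame: x ahead of the robot, y to its left, z up, the work surface at z = 0. Lengths are in m, angles in rad, forces in N, time in s.
With the tool pointing down it reaches from about 0.35 to 0.975 m from the base axis. Payload 4.9 kg.
Tool frame: the origin (TCP) lies on the centre line of the jaws, within the pads' length; the fingertips stand 14 mm ahead of it and the grasp point (between the pads) lies 5 mm behind it; x points along the fingers, z is the direction in which the jaws open and shut, and the axes are right-handed (so a half turn about x gives the same grasp; the last joint's range is limited). The gripper opens to 85 mm and grips with 20 to 120 N. Pads are 22 mm wide; open, the fingers measure 114 mm over their backs; the gripper's body (76 mm by 85 mm) begins 54 mm behind the grasp point. The pads swing forward as they close: fully open they stand 13 mm farther back than shut.
Start: joints at [1.005, 0.053, 1.613, -0, 1.476, -0.119], TCP at [0.27, 0.564, 0.245] pointing down, gripper open.
Joint ranges: [-3.01, 3.01], [-1.01, 2.22], [0.06, 2.58], [-1.02, 4.17], [0.09, 2.62], [-3.14, 3.14]. Speed limits (rad/s): [2.57, 2.57, 3.14, 3.14, 3.14, 3.14].

## Interface

Orientations are given as a rotation vector (axis times angle).
In Python, from station import ctrl gives the robot as it stands.
- The arm moves only by the tool move_arm, never from a script. Its argument "increments" is a list that holds one entry, the list of rows, each a list of 4 numbers: the shift along the tool's x, y, z in units of 25 cm (1.0 is 25 cm), then the turn about the tool's x in units of 90 degrees (1.0 is 90 degrees). A call has 1 to 20 rows; each row shifts and turns the commanded pose from where the row before left it, along the tool's axes as they then stand; what a row does not reach is not made up. A row lasts 1/12 s, in which the tool goes at most 41.7 mm and 7.16 degrees, less where a joint would pass 70% of its speed; a pose out of reach is approached as far as the arm can. A call with a number of a shift or a turn outside -1 to 1 is refused whole. A call with a gripper value outside its range is refused whole. "gripper" is the closure, from 0 (fully open) to 1 (shut), set as the call begins (left out, the last holds). The fingers move at their own pace and stop on an object; "squeeze" is the grip in N (left out, the last holds). Time passes only in rows, so rows that do not move let the fingers close. It gives the time, the measured TCP pose, the force and the opening at its end, in the units of the state.
- ctrl.get_obs(): the state, without advancing time (a new reading comes with each control period).
- ctrl.get_image(name): name is "scene" or "top" or "wrist"; returns a dict with "pixels" (400x640x3 uint8, red, green, blue), "depth" (400x640 float32, m along the optical axis (not along the pixel's ray), 0 where there is no reading), "K" (3x3 intrinsics, pixels), "k1" (the pictures are not rectified: a ray, as slopes to the right and down, at radius r is drawn at 1 + k1 r^2 times it, then the intrinsics apply), "extrinsics" (4x4, takes a point from camera to world coordinates); the wrist camera has in their place "tool_from_camera" (4x4, takes a point from camera to tool coordinates, whose origin is the TCP and whose axes are the tool frame's). Camera axes: x right, y up, looking along -z (the intrinsics and any distortion apply to the point x, -y, -z); pixel columns grow to the right and rows downward; lengths in m; the calibration is good to about 2 mm. A picture is of the moment at which its call begins: read the wrist's pose just before it.
- ctrl.finish_job(): hands the job in, once; it reports no verdict.
Trained networks look in the newest picture that a camera, given by its name, has taken for a name from the list of things; names that differ only in an ending like _2 or _b are one class to them, and where a whole thing is asked for, a point or a joint stands for the part that bears it (a point fixed in the world has none). Each returns a list of dicts, best first, with "score" (0 to 1); they miss things now and then, are a little off and sometimes report something else, mostly with a low value. They report only what shows in the picture. A call takes as long as a camera call. They do not tell look-alikes from the thing itself.
- ctrl.trace(camera, target): "region" (400x640 bool, what is visible of it) and "pixel" ([row, column] in pixels, amid what is visible of it).
The state is a dict: "t": time; "q": joint angles; "dq": joint speeds; "effort": joint torques, N m; "tool_pos": TCP position; "tool_rot": TCP orientation; "contact_force": force on the tool from outside, world axes, zero at the start; "wrist_torque": the same for the moment, N m; "opening": finger opening in m.
Only numpy, scipy, OpenCV 4.12 (cv2) and the standard library are available. Lean on these libraries where they do the work, as an engineer would, in place of code of your own. Each camera call takes 0.05 s, during which the arm holds its last target. There are 200 camera calls.

## Working session

There is one attempt and no reset: what is moved stays moved. The work goes in short steps, Python scripts to look and compute and a tool call to move; the robot and the scene stay as the last step left them, time stands still between calls to the robot, and variables do not carry over. Pictures are saved under pics/ and viewed, about 8 in all and at most 12, crops included, and the job is handed in when it is done.

Besides the shell and the picture viewer there is one more tool, called after ">>>" as name(argument=value, ...) on one line, values as JSON. move_arm: Moves the arm, as the interface text tells. Shifts and turns lie within -1 to 1; 1 stands for 25 cm of shift or 90 degrees of turn. Its arguments: {"type":"object","properties":{"increments":{"type":"array","items":{"type":"array","items":{"type":"array","items":{"type":"number","minimum":-1,"maximum":1}}}},"gripper":{"type":"number"},"squeeze":{"type":"number"}},"required":["increments"]}

```bash
mkdir -p pics; ls; cat > h.py <<'E'
from station import ctrl
import numpy as np, cv2
from scipy.spatial.transform import Rotation as R
def ext(im, obs=None):
    if 'extrinsics' in im: return np.array(im['extrinsics'])
    T=np.eye(4); T[:3,:3]=R.from_rotvec(obs['tool_rot']).as_matrix(); T[:3,3]=obs['tool_pos']
    return T@np.array(im['tool_from_camera'])
def world(im,T):
    "world point of each pixel from depth"
    K=np.array(im['K']);v,u=np.mgrid[0:400,0:640].astype(float)
    d=cv2.undistortPoints(np.stack([u,v],-1).reshape(-1,1,2),K,np.array([im['k1'],0,0,0.])).reshape(400,640,2)
    z=im['depth']; P=np.stack([d[...,0]*z,-d[...,1]*z,-z,np.ones_like(z)],-1)
    W=(P@T.T)[...,:3]; W[z<=0]=np.nan
    return W
def save(im,name,crop=None,s=1):
    p=im['pixels'][...,::-1]
    if crop: p=p[crop[0]:crop[1],crop[2]:crop[3]]
    cv2.imwrite('pics/'+name,cv2.resize(p,None,fx=s,fy=s,interpolation=cv2.INTER_CUBIC))
E
python3 - <<'E'
from h import *
o=ctrl.get_obs(); print(o['t'],o['tool_pos'],o['tool_rot'],o['opening'],R.from_rotvec(o['tool_rot']).as_matrix().round(3))
for c in ['scene','top']:
    im=ctrl.get_image(c); save(im,c+'.png'); W=world(im,ext(im))
    np.savez(c+'.npz',W=W,px=im['pixels'],T=ext(im),K=im['K'],k1=im['k1'])
    for t in ['dip_rod_mid','sleeve_mouth']:
        for r in ctrl.trace(c,t):
            m=r['region']; print(c,t,round(r['score'],2),np.round(r['pixel']),m.sum(),im['pixels'][m].mean(0).round(),np.nanmedian(W[m],0).round(3),np.nanmax(W[m][:,2]).round(3))
E
```

```text
pics
0.0 [0.26972311 0.56314333 0.24409348] [-0.87506284  1.38991196  0.87367387] 0.08559833300604253 [[-0.001 -0.902  0.432]
 [-0.002  0.432  0.902]
 [-1.     0.    -0.002]]
scene dip_rod_mid 0.85 [188. 444.] 409 [102.  81.  46.] [0.469 0.26  0.114] 0.162
scene sleeve_mouth 0.92 [232. 321.] 1509 [63. 86. 48.] [0.626 0.065 0.038] 0.093
scene sleeve_mouth 0.8 [207. 273.] 1397 [101.  55.  40.] [ 0.615 -0.069  0.038] 0.094
top dip_rod_mid 0.48 [261. 201.] 202 [119.  86.  34.] [0.463 0.254 0.147] 0.163
top sleeve_mouth 0.71 [194. 304.] 1068 [ 32. 100.  42.] [0.61  0.059 0.009] 0.094
top sleeve_mouth 0.63 [198. 361.] 1110 [109.  23.  18.] [ 0.601 -0.076  0.009] 0.095
```

View pics/scene.png

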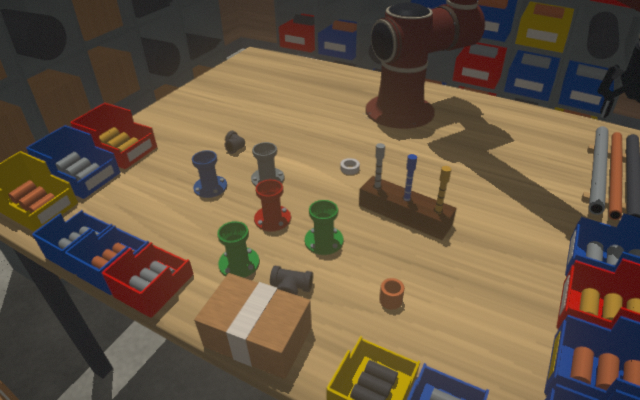

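View pics/top.png

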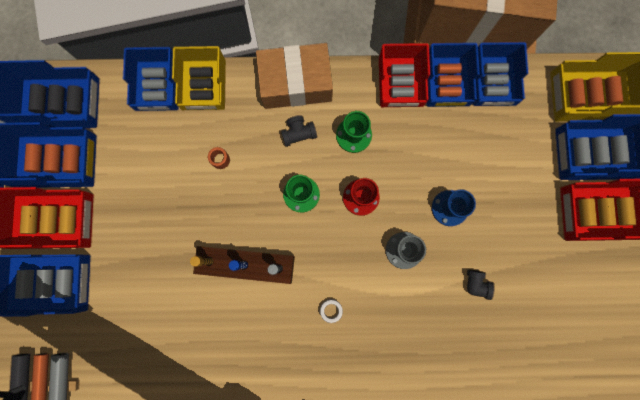

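In the scene view the rods are steel (379,165), blue (411,178) and brass (444,188). The sleeves are red (270,205), grey (265,160), blue (207,172) and green (235,245 and 323,225). The brass rod and the red sleeve fit the description; next I measure both and confirm them in a crop.

```bash
python3 - <<'E'
from h import *
from scipy.optimize import least_squares
circ=lambda P:least_squares(lambda p:np.hypot(P[:,0]-p[0],P[:,1]-p[1])-p[2],[*P[:,:2].mean(0),.03],loss='soft_l1',f_scale=.002).x.round(4)
ims=[]
for c in ['scene','top']:
    d=np.load(c+'.npz');W=d['W'];h=cv2.cvtColor(d['px'],cv2.COLOR_RGB2HSV).astype(int)
    z=W[...,2]
    m=(abs(W[...,0]-.466)<.05)&(abs(W[...,1]-.257)<.035)&(z>.055)
    for lo,hi in [(.06,.08),(.08,.1),(.1,.125),(.135,.155),(.155,.17)]:
        P=W[m&(z>lo)&(z<hi)]; print(c,'rod',lo,len(P),np.median(P,0).round(4) if len(P) else'', 'max',P.max(0).round(4) if len(P) else '')
    top=W[m]; print('  zmax',np.sort(top[:,2])[-6:].round(4))
    s=(np.hypot(W[...,0]-.605,W[...,1]+.072)<.06)
    P=W[s&(z>.083)&(z<.1)]; print(c,'rim',len(P),circ(P),np.median(P[:,2]).round(4),P.min(0).round(3),P.max(0).round(3))
    F=W[s&(z<.012)&(z>.004)&((h[...,0]<8)|(h[...,0]>172))&(h[...,1]>120)]; print('flange',len(F),F[:,:2].min(0),F[:,:2].max(0))
    for a,n in [((slice(120,240),slice(340,480)),'')] if c=='scene' else []: pass
    ims.append(d['px'])
a=cv2.resize(ims[0][130:250,230:470],(720,360),interpolation=cv2.INTER_CUBIC)
b=cv2.resize(ims[1][170:290,180:420],(480,240),interpolation=cv2.INTER_CUBIC)
b=np.pad(b,((0,0),(0,240),(0,0)))
cv2.imwrite('pics/crop.png',np.vstack([a,b])[...,::-1])
E
```

```text
scene rod 0.06 51 [0.4692 0.26   0.07  ] max [0.4738 0.2661 0.0798]
scene rod 0.08 53 [0.4691 0.26   0.0907] max [0.4729 0.2662 0.0999]
scene rod 0.1 73 [0.4686 0.2601 0.1124] max [0.4732 0.2662 0.125 ]
scene rod 0.135 88 [0.4712 0.2608 0.1446] max [0.4767 0.2691 0.1549]
scene rod 0.155 64 [0.4666 0.2595 0.1603] max [0.4758 0.2694 0.1624]
  zmax [0.1616 0.1616 0.1616 0.1622 0.1623 0.1624]
scene rim 211 [ 0.6056 -0.0757  0.0279] 0.088 [ 0.576 -0.105  0.083] [ 0.636 -0.046  0.094]
flange 166 [ 0.56419196 -0.11820579] [ 0.64648181 -0.03570135]
top rod 0.06 15 [0.4631 0.252  0.0704] max [0.4695 0.2567 0.078 ]
top rod 0.08 18 [0.4631 0.2516 0.0896] max [0.4693 0.2555 0.0995]
top rod 0.1 13 [0.4631 0.2524 0.1083] max [0.4692 0.2562 0.114 ]
top rod 0.135 26 [0.4641 0.2495 0.1463] max [0.4729 0.2544 0.1549]
top rod 0.155 89 [0.4633 0.2574 0.1596] max [0.4728 0.2671 0.1632]
  zmax [0.162  0.162  0.1622 0.1622 0.1624 0.1632]
top rim 180 [ 0.6042 -0.0775  0.0277] 0.0897 [ 0.575 -0.107  0.083] [ 0.633 -0.049  0.095]
flange 442 [ 0.56461929 -0.11912548] [ 0.64324229 -0.03670038]
```

View pics/crop.png

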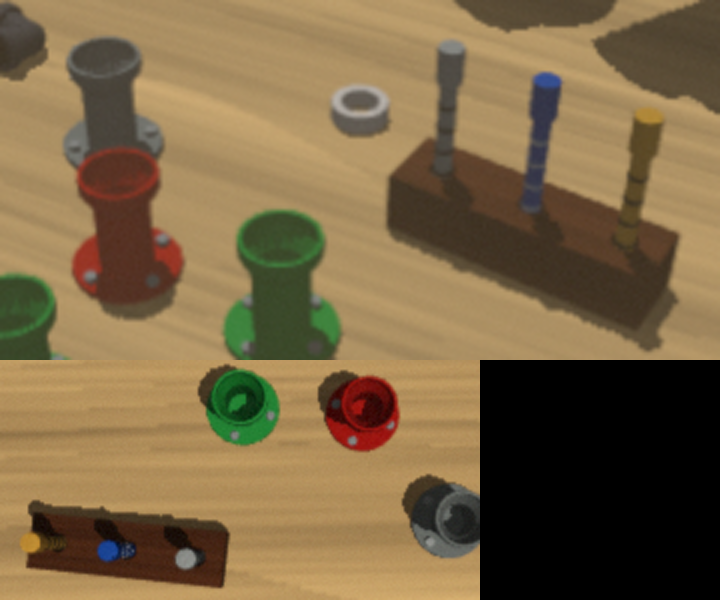

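The crop confirms both: the yellow-brown rod with dark marks at the right end of the stand (crop 647,118 to 630,235) is the brass one, and the red sleeve is at crop (120,175). The brass rod top is about (0.465, 0.2585, 0.160) and the red rim about (0.605, -0.0765, 0.089). First move: above the rod, then turn the jaws across the row.

>>> move_arm(increments=[[[0, -0.082, -0.051, 0], [0, -0.082, -0.051, 0], [0, -0.082, -0.051, 0], [0, -0.082, -0.051, 0], [0, -0.082, -0.051, 0], [0, -0.082, -0.051, 0], [0, -0.082, -0.051, 0], [0, -0.082, -0.051, 0], [0, -0.082, -0.051, 0], [0, -0.082, -0.051, 0], [0, -0.082, -0.051, 0], [0, -0.082, -0.051, 0], [0, -0.082, -0.051, 0], [0, -0.082, -0.051, 0], [0, -0.082, -0.051, 0], [0, 0, 0, 0], [0, 0, 0, 0]]], gripper=0)

```text
t: 1.72
tool_pos: [0.4651, 0.2575, 0.2453]
tool_rot: [-0.872, 1.389, 0.873]
contact_force: [-0.1, 0.2, -0.0]
opening: 0.0852
```

>>> move_arm(increments=[[[0, 0, 0, 0.079], [0, 0, 0, 0.079], [0, 0, 0, 0.079], [0, 0, 0, 0.079], [0, 0, 0, 0.079], [0, 0, 0, 0.079], [0, 0, 0, 0.079], [0, 0, 0, 0.079], [0, 0, 0, 0.079], [0, 0, 0, 0.079], [0, 0, 0, 0], [0, 0, 0, 0], [0, 0, 0, 0]]])

```text
t: 2.8
tool_pos: [0.4644, 0.2588, 0.2453]
tool_rot: [0.089, 1.569, -0.089]
contact_force: [0.8, 0.2, -0.3]
opening: 0.0851
```

```bash
python3 - <<'E'
from h import *
o=ctrl.get_obs(); im=ctrl.get_image('wrist'); save(im,'w1.png')
print(o['t'],o['tool_pos'],R.from_rotvec(o['tool_rot']).as_matrix().round(3))
W=world(im,ext(im,o)); Tt=world(im,np.array(im['tool_from_camera']))
for r in ctrl.trace('wrist','dip_rod_mid'):
    m=r['region']; zt=np.nanpercentile(W[m][:,2],95); k=m&(abs(W[...,2]-zt)<.004)
    print(round(r['score'],2),r['pixel'],im['pixels'][m].mean(0).round(),zt.round(4),k.sum(),W[k].mean(0).round(4),(W[k].max(0)-W[k].min(0)).round(4),'tool',Tt[k].mean(0).round(4))
E
```

```text
2.8 [0.4643775  0.25883423 0.24529677] [[-0.     0.113  0.994]
 [ 0.     0.994 -0.113]
 [-1.     0.    -0.   ]]
0.87 [195.7, 315.4] [107.  77.  36.] 0.1618 550 [0.4628 0.2598 0.1609] [0.0197 0.0188 0.0046] tool [ 0.0844  0.0008 -0.0017]
```

View pics/w1.png

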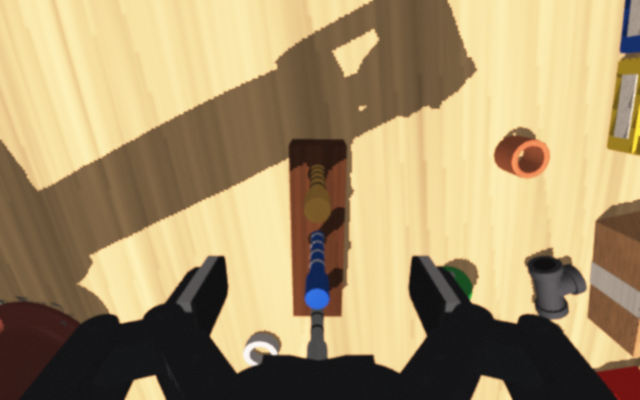

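The wrist view shows the jaws straddling the brass rod, whose head is at (317,207), with the jaws opening across the row. Tool offset is y +0.8 mm, z -1.7 mm, and the top is at 0.161. Descend and grip.

>>> move_arm(increments=[[[0.042, 0.003, -0.006, 0], [0.042, 0, 0, 0], [0.042, 0, 0, 0], [0.042, 0, 0, 0], [0.042, 0, 0, 0], [0.042, 0, 0, 0], [0.042, 0, 0, 0], [0.042, 0, 0, 0], [0.042, 0, 0, 0], [0.042, 0, 0, 0], [0, 0, 0, 0], [0, 0, 0, 0], [0, 0, 0, 0]]])

```text
t: 3.98
tool_pos: [0.4637, 0.2594, 0.1407]
tool_rot: [0.092, 1.568, -0.092]
contact_force: [0.0, 0.5, 0.1]
opening: 0.0854
```

>>> move_arm(increments=[[[0, 0, 0, 0], [0, 0, 0, 0], [0, 0, 0, 0], [0, 0, 0, 0], [0, 0, 0, 0], [0, 0, 0, 0], [0, 0, 0, 0], [0, 0, 0, 0], [0, 0, 0, 0], [0, 0, 0, 0], [0, 0, 0, 0], [0, 0, 0, 0], [0, 0, 0, 0], [0, 0, 0, 0]]], gripper=1, squeeze=50)

```text
t: 5.15
tool_pos: [0.4635, 0.2593, 0.1406]
tool_rot: [0.092, 1.568, -0.092]
contact_force: [-0.6, -0.1, 4.0]
opening: 0.0186
```

Opening is 18.6 mm, so the head is held. Lift slowly.

>>> move_arm(increments=[[[-0.02, 0, 0, 0], [-0.04, 0, 0, 0], [-0.04, 0, 0, 0], [-0.04, 0, 0, 0], [-0.04, 0, 0, 0], [-0.05, 0, 0, 0], [-0.05, 0, 0, 0], [-0.05, 0, 0, 0], [-0.05, 0, 0, 0], [-0.05, 0, 0, 0], [-0.05, 0, 0, 0], [-0.05, 0, 0, 0], [-0.05, 0, 0, 0], [-0.05, 0, 0, 0], [-0.05, 0, 0, 0], [0, 0, 0, 0], [0, 0, 0, 0], [0, 0, 0, 0]]])

```text
t: 6.65
tool_pos: [0.4631, 0.2591, 0.3097]
tool_rot: [0.092, 1.57, -0.092]
contact_force: [-0.2, -0.4, -3.1]
opening: 0.0187
```

```bash
python3 - <<'E'
from h import *
o=ctrl.get_obs(); p=np.array(o['tool_pos']); print(p,o['opening'],np.array(o['contact_force']).round(1))
M=R.from_rotvec(o['tool_rot']).as_matrix()
S=[]
for c in ['scene','top']:
    im=ctrl.get_image(c); W=world(im,ext(im)); px=im['pixels']
    ctr=np.array([p[0],p[1]]); z=W[...,2]
    m=(np.hypot(W[...,0]-ctr[0],W[...,1]-ctr[1])<.03)&(z>.165)&(z<.29)
    for lo in np.arange(.165,.29,.025):
        k=m&(z>=lo)&(z<lo+.025)
        if k.sum()>3: print(c,lo.round(3),k.sum(),W[k].mean(0).round(4),px[k].mean(0).round())
    if m.any(): print('zmin',np.nanmin(W[m][:,2]))
    if c=='scene': save(im,'lift.png',(90,250,250,490),3)
print('units to sleeve', (M.T@(np.array([.605,-.0765,p[2]])-p)/.25).round(3))
E
```

```text
[0.46310751 0.25911876 0.30967669] 0.018719770902039138 [-0.2 -0.4 -3.1]
scene 0.165 29 [0.4681 0.2588 0.1854] [91. 73. 39.]
scene 0.19 74 [0.4679 0.259  0.2033] [90. 72. 39.]
scene 0.215 84 [0.4681 0.2586 0.2279] [81. 65. 37.]
scene 0.24 94 [0.4686 0.2591 0.2527] [81. 65. 37.]
scene 0.265 100 [0.4682 0.2593 0.2775] [84. 67. 38.]
zmin 0.18041289614371747
top 0.165 13 [0.4627 0.2517 0.1852] [61. 44. 18.]
top 0.19 27 [0.4626 0.2527 0.2021] [64. 46. 19.]
top 0.215 35 [0.4624 0.2527 0.2274] [53. 39. 17.]
top 0.24 37 [0.4629 0.2527 0.2539] [54. 40. 18.]
top 0.265 36 [0.4628 0.2526 0.277 ] [55. 40. 17.]
zmin 0.18001286666992977
units to sleeve [-0.    -1.267  0.72 ]
```

View pics/lift.png

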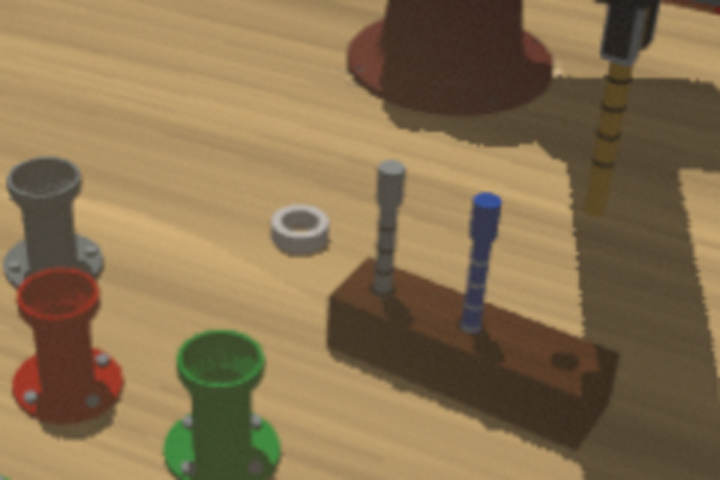

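The rod is lifted and vertical (same x, y at all heights), with its foot at z about 0.180. Carry it above the red sleeve.

>>> move_arm(increments=[[[0, -0.04, 0.02, 0], [0, -0.07, 0.04, 0], [0, -0.07, 0.04, 0], [0, -0.07, 0.04, 0], [0, -0.07, 0.04, 0], [0, -0.07, 0.04, 0], [0, -0.08, 0.045, 0], [0, -0.08, 0.045, 0], [0, -0.08, 0.045, 0], [0, -0.08, 0.045, 0], [0, -0.08, 0.045, 0], [0, -0.08, 0.045, 0], [0, -0.08, 0.045, 0], [0, -0.07, 0.04, 0], [0, -0.07, 0.04, 0], [0, -0.07, 0.04, 0], [0, -0.07, 0.04, 0], [0, -0.07, 0.04, 0], [0, -0.045, 0.03, 0], [0, 0, 0, 0]]])

```text
t: 8.42
tool_pos: [0.6143, -0.0999, 0.3093]
tool_rot: [0.094, 1.57, -0.095]
contact_force: [-0.6, 0.0, -1.2]
opening: 0.0188
```

>>> move_arm(increments=[[[0, 0, 0, 0], [0, 0, 0, 0], [0, 0, 0, 0]]])

```text
t: 8.67
tool_pos: [0.6137, -0.0963, 0.3103]
tool_rot: [0.091, 1.569, -0.091]
contact_force: [1.0, -0.1, -1.3]
opening: 0.0186
```

```bash
cat > rel.py <<'E'
from h import *
from scipy.optimize import least_squares
import sys
o=ctrl.get_obs(); p=np.array(o['tool_pos']); M=R.from_rotvec(o['tool_rot']).as_matrix()
print(o['t'],p.round(4),o['opening'],np.array(o['contact_force']).round(1))
for c in ['scene','top']:
    im=ctrl.get_image(c); T=ext(im); W=world(im,T); z=W[...,2]; cam=T[:3,3]
    h=cv2.cvtColor(im['pixels'],cv2.COLOR_RGB2HSV).astype(int)
    m=(np.hypot(W[...,0]-p[0],W[...,1]-p[1])<.03)&(z>.11)&(z<p[2]-.03)&(h[...,0]>8)
    def cyl(P): # near-side surface: fit circle of known radius, centre 
        return least_squares(lambda q:np.hypot(P[:,0]-q[0],P[:,1]-q[1])-.007,P[:,:2].mean(0)+.006*(P[:,:2].mean(0)-cam[:2])/np.linalg.norm(P[:,:2].mean(0)-cam[:2]),loss='soft_l1',f_scale=.001).x
    a=cyl(W[m]); 
    s=(np.hypot(W[...,0]-.605,W[...,1]+.0765)<.05)&(z>.086)&(z<.1)&((h[...,0]<8)|(h[...,0]>172))
    P=W[s]; b=least_squares(lambda q:np.hypot(P[:,0]-q[0],P[:,1]-q[1])-.028,[.605,-.0765],loss='soft_l1',f_scale=.001).x
    d=M.T@np.array([*(b-a),0])
    print(c,m.sum(),'rod',a.round(4),'rim',s.sum(),b.round(4),'tool mm',(d*1e3).round(1),'zmin',np.nanmin(z[m]).round(4))
    save(im,sys.argv[1]+c+'.png',(100,260,200,440) if c=='scene' else (130,270,260,460),3)
E
python3 rel.py a
```

```text
8.6667 [ 0.6137 -0.0963  0.3103] 0.01856499160649869 [ 1.  -0.1 -1.3]
scene 325 rod [ 0.6134 -0.0972] rim 112 [ 0.6053 -0.0762] tool mm [  0.   20.  -10.5] zmin 0.1799
top 52 rod [ 0.6143 -0.0972] rim 38 [ 0.6035 -0.0773] tool mm [  0.   18.5 -13.1] zmin 0.1778
```

View pics/ascene.png

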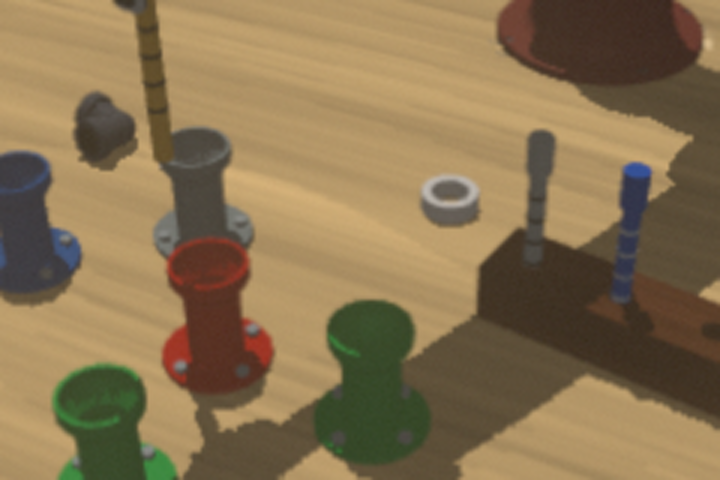

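My rows summed to too much, so the rod is about 20 mm past the sleeve, and both views agree on that. Correct by y +19.2 mm and z -11.8 mm, lower the foot to about 0.11, and check.

>>> move_arm(increments=[[[0, 0.02, -0.012, 0], [0, 0.02, -0.012, 0], [0, 0.02, -0.012, 0], [0, 0.017, -0.011, 0], [0, 0, 0, 0], [0.03, 0, 0, 0], [0.04, 0, 0, 0], [0.04, 0, 0, 0], [0.04, 0, 0, 0], [0.04, 0, 0, 0], [0.04, 0, 0, 0], [0.03, 0, 0, 0], [0.02, 0, 0, 0], [0, 0, 0, 0], [0, 0, 0, 0], [0, 0, 0, 0]]])

```text
t: 10.1
tool_pos: [0.605, -0.0767, 0.2411]
tool_rot: [0.092, 1.568, -0.092]
contact_force: [0.3, -0.1, -1.1]
opening: 0.0191
```

```bash
python3 rel.py b
```

```text
10.1 [ 0.605  -0.0767  0.2411] 0.019137020443972554 [ 0.3 -0.1 -1.1]
scene 277 rod [ 0.6049 -0.0772] rim 97 [ 0.6054 -0.0762] tool mm [0.  1.  0.4] zmin 0.1111
top 20 rod [ 0.6057 -0.0779] rim 60 [ 0.6042 -0.0784] tool mm [-0.  -0.7 -1.5] zmin 0.1104
```

View pics/bscene.png

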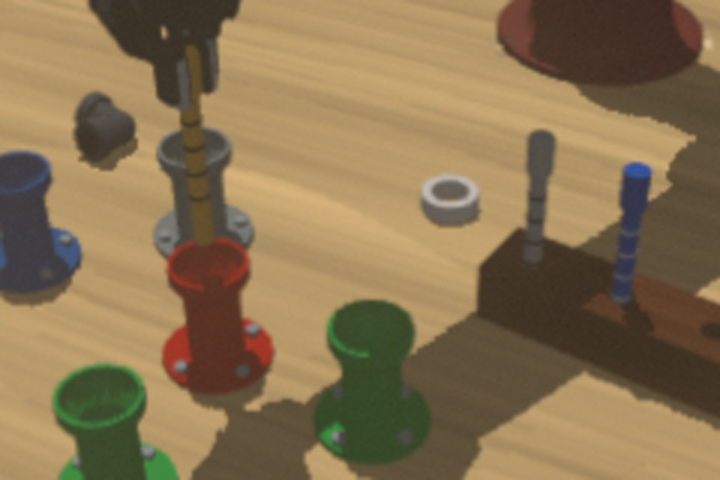

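The rod is centred within about 1 mm, with the foot above the red mouth at (207,245). Lower until the foot is about 12 mm off the floor level.

>>> move_arm(increments=[[[0.02, 0, 0, 0], [0.025, 0, 0, 0], [0.025, 0, 0, 0], [0.025, 0, 0, 0], [0.025, 0, 0, 0], [0.025, 0, 0, 0], [0.025, 0, 0, 0], [0.025, 0, 0, 0], [0.025, 0, 0, 0], [0.025, 0, 0, 0], [0.025, 0, 0, 0], [0.025, 0, 0, 0], [0.025, 0, 0, 0], [0.025, 0, 0, 0], [0.025, 0, 0, 0], [0.015, 0, 0, 0], [0, 0, 0, 0], [0, 0, 0, 0], [0, 0, 0, 0]]])

```text
t: 11.78
tool_pos: [0.6049, -0.0767, 0.1445]
tool_rot: [0.092, 1.568, -0.092]
contact_force: [0.2, -0.4, -1.2]
opening: 0.0184
```

>>> move_arm(increments=[[[0.005, 0, 0, 0], [0.005, 0, 0, 0], [0.004, 0, 0, 0], [0, 0, 0, 0], [0, 0, 0, 0], [0, 0, 0, 0]]])

```text
t: 12.28
tool_pos: [0.6046, -0.0766, 0.1406]
tool_rot: [0.092, 1.569, -0.092]
contact_force: [-1.2, -0.8, -2.2]
opening: 0.0191
```

>>> move_arm(increments=[[[0.004, 0, 0, 0], [0.004, 0, 0, 0], [0.004, 0, 0, 0], [0, 0, 0, 0], [0, 0, 0, 0], [0, 0, 0, 0]]])

```text
t: 12.78
tool_pos: [0.6046, -0.0765, 0.1375]
tool_rot: [0.092, 1.569, -0.092]
contact_force: [0.5, 0.1, -2.0]
opening: 0.0188
```

>>> move_arm(increments=[[[0.004, 0, 0, 0], [0, 0, 0, 0], [0, 0, 0, 0]]])

```text
t: 13.03
tool_pos: [0.6048, -0.0766, 0.1367]
tool_rot: [0.092, 1.568, -0.092]
contact_force: [0.8, 0.2, -0.9]
opening: 0.0184
```

>>> move_arm(increments=[[[0.003, 0, 0, 0], [0, 0, 0, 0], [0, 0, 0, 0]]])

```text
t: 13.28
tool_pos: [0.605, -0.0767, 0.1367]
tool_rot: [0.092, 1.568, -0.092]
contact_force: [-0.4, 0.0, 3.1]
opening: 0.0187
```

>>> move_arm(increments=[[[0.003, 0, 0, 0], [0, 0, 0, 0], [0, 0, 0, 0]]])

```text
t: 13.53
tool_pos: [0.6053, -0.0767, 0.1367]
tool_rot: [0.092, 1.567, -0.092]
contact_force: [-1.4, 0.8, 5.7]
opening: 0.0184
```

The force rises and z stops, so the rod is on the bottom. Back off the push slightly and open gently.

>>> move_arm(increments=[[[-0.003, 0, 0, 0], [0, 0, 0, 0], [0, 0, 0, 0]]], squeeze=20)

```text
t: 13.78
tool_pos: [0.6051, -0.0767, 0.1366]
tool_rot: [0.092, 1.568, -0.092]
contact_force: [-1.4, -0.5, 5.8]
opening: 0.0185
```

>>> move_arm(increments=[[[0, 0, 0, 0], [0, 0, 0, 0], [0, 0, 0, 0], [0, 0, 0, 0], [0, 0, 0, 0], [0, 0, 0, 0], [0, 0, 0, 0], [0, 0, 0, 0], [0, 0, 0, 0]]], gripper=0.5)

```text
t: 14.53
tool_pos: [0.6046, -0.0765, 0.1358]
tool_rot: [0.092, 1.569, -0.092]
contact_force: [0.1, -0.7, -0.6]
opening: 0.0427
```

```bash
python3 - <<'E'
from h import *
o=ctrl.get_obs(); print(o['t'],o['tool_pos'],o['opening'],np.array(o['contact_force']).round(1))
im=ctrl.get_image('scene'); save(im,'rel.png',(120,240,210,350),4)
E
```

```text
14.5333 [ 0.60463977 -0.07654156  0.13583592] 0.04265784338968163 [ 0.1 -0.7 -0.6]
```

View pics/rel.png

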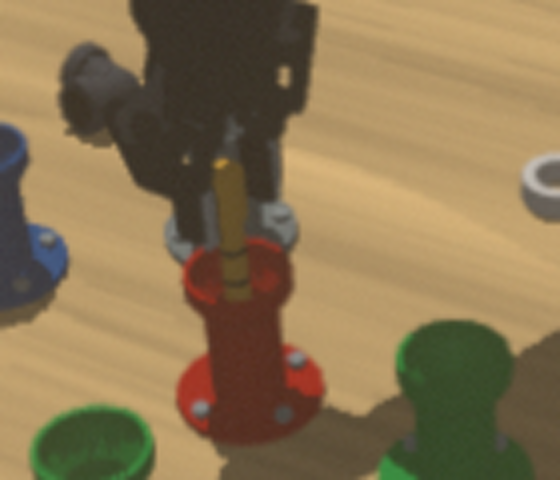

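The rod stands free between the opened fingers, upright in the red sleeve (rod 228,165 to 235,295). Retreat straight up, then open and check.

>>> move_arm(increments=[[[-0.02, 0, 0, 0], [-0.03, 0, 0, 0], [-0.03, 0, 0, 0], [-0.04, 0, 0, 0], [-0.04, 0, 0, 0], [-0.05, 0, 0, 0], [-0.05, 0, 0, 0], [-0.05, 0, 0, 0], [-0.05, 0, 0, 0], [-0.05, 0, 0, 0], [-0.05, 0, 0, 0], [-0.05, 0, 0, 0], [-0.05, 0, 0, 0], [-0.05, 0, 0, 0], [0, 0, 0, 0], [0, 0, 0, 0], [0, 0, 0, 0]]])

```text
t: 16.0
tool_pos: [0.6044, -0.0765, 0.2877]
tool_rot: [0.092, 1.57, -0.092]
contact_force: [-0.2, 0.7, -0.6]
opening: 0.0426
```

```bash
python3 - <<'E'
from h import *
o=ctrl.get_obs(); print(o['t'],o['tool_pos'],o['opening'],np.array(o['contact_force']).round(1))
im=ctrl.get_image('scene'); save(im,'end.png',(120,240,210,350),4)
W=world(im,ext(im)); z=W[...,2]; m=(np.hypot(W[...,0]-.605,W[...,1]+.0765)<.03)
for lo,hi in [(.1,.124),(.13,.153),(.154,.17)]:
    k=m&(z>lo)&(z<hi); print(lo,k.sum(),W[k].mean(0).round(4))
print('top z',np.nanmax(z[m&(z<.2)]))
E
```

```text
16.0 [ 0.60435282 -0.07654008  0.28765291] 0.04257333153453864 [-0.2  0.7 -0.6]
0.1 60 [ 0.6094 -0.0739  0.1121]
0.13 90 [ 0.6109 -0.0724  0.141 ]
0.154 48 [ 0.6065 -0.0762  0.156 ]
top z 0.15814385819887977
```

View pics/end.png

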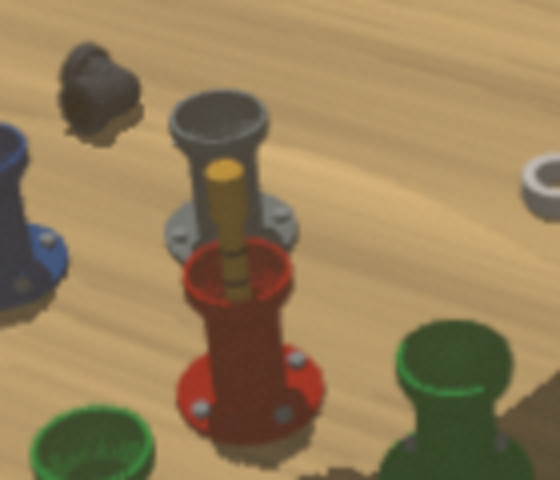

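The rod stands upright in the red sleeve, head up at (225,170). Its top is at 0.156, which is the 6 mm floor plus 150 mm, and the gripper is clear.

```bash
python3 -c "
from station import ctrl
print(ctrl.finish_job())"
```

```text
the job is handed in; nothing more can be done
None
```

The brass dip rod is out of the wooden stand and standing upright on the bottom of the red sleeve. The job is handed in at 16 s. I held the rod until its foot touched the bottom: the height stopped changing and the force rose to about 6 N. Only then did I open the gripper and lift straight up.

- **Last checks:** The rod's top measured about 0.156 m, which is the 6 mm floor plus the 150 mm rod. It was vertical and centred in the mouth, and the gripper was clear by more than 100 mm with no contact force.
- **Disagreements:** The scene and top cameras differed by 1–2 mm throughout, well within the 10 mm of clearance in the bore.
- **Error along the way:** My carry move overshot the sleeve by about 20 mm. I corrected it while still above everything, before lowering.

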